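# Return the pot tampers to the tool board in order of size

### The arm

A 6-joint arm with a two-finger parallel gripper is mounted at the origin on the work surface. World frame = base frame: x ahead of the robot, y to its left, z up, the work surface at z = 0. Lengths are in mm, angles in rad, forces in N, time in s.
With the tool pointing down it reaches from about 350 to 875 mm from the base axis. Payload 15.5 kg.
Tool frame: the origin (TCP) lies between the finger pads; the fingertips stand 11 mm ahead of it and the grasp point (between the pads) lies 8 mm behind it; z points along the fingers, y is the direction in which the jaws open and shut (so a half turn about z gives the same grasp; the last joint's range is limited). The gripper opens to 85 mm and grips with 20 to 120 N. Pads are 22 mm wide; open, the fingers measure 114 mm over their backs; the gripper's body (76 mm by 85 mm) begins 54 mm behind the grasp point. The pads swing forward as they close: fully open they stand 13 mm farther back than shut.
Start: joints at [1.101, 0.494, 1.345, -0, 1.302, -0.096], TCP at [228.218, 581.845, 242.277] pointing down, gripper open.
Joint ranges: [-2.91, 2.91], [-0.82, 2.16], [0.22, 2.67], [-1.22, 4.37], [0.12, 2.79], [-3.08, 3.08]. Speed limits (rad/s): [1.89, 1.89, 2.57, 3.01, 3.01, 3.01].

### API

Orientations are given as a unit quaternion [w, x, y, z].
In Python, from workcell import move_ptp, servo_line, movej, move_gripper, dwell, ik, get_obs, snapshot, PlanningError, hand_in gives the robot as it stands. Calls block until the motion is done:
- move_ptp(position, orientation): joint-space move of the TCP to a pose.
- servo_line(position, vel=150, rot=None, contact_N=None): straight line of the TCP; rot=None keeps the orientation; vel is the mean speed in mm/s. With contact_N (N) it stops when the force on the tool has changed by that much, and returns True; else False.
- movej(angles): joint-space move.
- move_gripper(opening): opening from 0.0 (shut) to 1.0 (fully open); the grip force is fixed at half the most; returns when the fingers have stopped.
- dwell(seconds).
- ik(position, orientation): joint angles nearest the present ones, or None.
- get_obs(): the state.
- snapshot(name): name is "scene" or "side" or "wrist"; returns a dict with "image" (420x560x3 uint8, red, green, blue), "depth" (420x560 float32, mm along the optical axis (not along the pixel's ray), 0 where there is no reading), "K" (3x3 intrinsics, pixels), "view" (4x4, takes a point from world to camera coordinates). Camera axes: x right, y down, z forward; pixel columns grow to the right and rows downward; lengths in mm; the calibration is good to about 2 mm. The wrist camera is an equidistant fisheye: a pixel r from the principal point sees the ray r / f radians off the axis. A picture is of the moment at which its call begins.
A pose or a line that the arm cannot do raises PlanningError and nothing moves.
- hand_in(): hands the job in, once; it reports no verdict.
The state is a dict: "time_s": time; "joints": joint angles; "joint_velocities": joint speeds; "joint_efforts": joint torques, N m; "eef_pos": TCP position; "eef_rot": TCP orientation; "ft_force": force on the tool from outside, world axes, zero at the start; "torque": the same for the moment, N m; "finger_gap": opening from 0.0 (shut) to 1.0 (fully open).
Only numpy, scipy, OpenCV 4.12 (cv2) and the standard library are available. Lean on these libraries where they do the work, as an engineer would, in place of code of your own. Each camera call takes 0.05 s, during which the arm holds its last target. There are 200 camera calls.

### The job

Put the four wooden pot tampers back on the green tool board in order of size, one centred on each round mark: the smallest disc next to the yellow peg, then larger and larger, the largest next to the black peg. Leave each standing upright on its disc, and do not knock or shift the potted seedling.

Things in the scene. Friction and masses are not known exactly. Their poses are not given: they have to be found in the camera images.
- tamper_40: loose beech pot tamper standing on the bench: a round flat disc 40 mm in diameter and 20 mm thick, with an upright round handle on its centre: a neck 20 mm in diameter from 20 to 50 mm height, then a grip 28 mm in diameter from 50 to 100 mm height. Origin at the centre of the underside, z up along the handle.
- tamper_54: loose beech pot tamper standing on the bench: a round flat disc 54 mm in diameter and 20 mm thick, with an upright round handle on its centre: a neck 20 mm in diameter from 20 to 50 mm height, then a grip 28 mm in diameter from 50 to 100 mm height. Origin at the centre of the underside, z up along the handle.
- tamper_68: loose beech pot tamper standing on the bench: a round flat disc 68 mm in diameter and 20 mm thick, with an upright round handle on its centre: a neck 20 mm in diameter from 20 to 50 mm height, then a grip 28 mm in diameter from 50 to 100 mm height. Origin at the centre of the underside, z up along the handle.
- tamper_82: loose beech pot tamper standing on the bench: a round flat disc 82 mm in diameter and 20 mm thick, with an upright round handle on its centre: a neck 20 mm in diameter from 20 to 50 mm height, then a grip 28 mm in diameter from 50 to 100 mm height. Origin at the centre of the underside, z up along the handle.
- mark_a: round mark painted on the tool board: white ring 86 mm in diameter with a white dot at its centre; the first of the row of four, which lie 95 mm apart along the mark's own +y axis (a, b, c, d). Origin at the mark's centre, on the board's top face, z up. The green board (100 x 460 mm, 20 mm thick, fixed to the bench) runs along y.
- mark_b: round mark painted on the tool board: white ring 86 mm in diameter with a white dot at its centre; the second of the row of four, which lie 95 mm apart along the mark's own +y axis (a, b, c, d). Origin at the mark's centre, on the board's top face, z up. The green board (100 x 460 mm, 20 mm thick, fixed to the bench) runs along y.
- mark_c: round mark painted on the tool board: white ring 86 mm in diameter with a white dot at its centre; the third of the row of four, which lie 95 mm apart along the mark's own +y axis (a, b, c, d). Origin at the mark's centre, on the board's top face, z up. The green board (100 x 460 mm, 20 mm thick, fixed to the bench) runs along y.
- mark_d: round mark painted on the tool board: white ring 86 mm in diameter with a white dot at its centre; the fourth of the row of four, which lie 95 mm apart along the mark's own +y axis (a, b, c, d). Origin at the mark's centre, on the board's top face, z up. The green board (100 x 460 mm, 20 mm thick, fixed to the bench) runs along y.
- yellow_peg: fixed yellow peg, 22 mm in diameter at its head, standing 40 mm out of the board's top face at one end of the row of marks, 70 mm beyond the end mark (beside mark_a or beside mark_d, different at each start); a like black peg stands at the other end. Origin at the foot of the peg, on the board's top face.
- seedling: bystander: young plant in a terracotta pot 64 mm in diameter and 49 mm high, leaves spread 70 mm wide, up to about 87 mm height; stands loose on the bench among the tampers. Origin at the centre of the underside. To be left alone.
Things that resemble listed ones, but are neither listed nor needed, are in the scene too. Leave any red look-alike of the tamper_68 alone.

How it is judged:
By the outcome, as a careful person would: the job done as asked, in the order asked, and still so for the second after the job is handed in, with the robot touching nothing.
It also fails if it takes over 104 s, if anything falls off the work surface, if the arm or the gripper's body presses on something with over 40 N, if the wrist force passes 120 N, or if a joint passes its speed limit or range.

## Working session

There is one attempt and no reset: what is moved stays moved. The work goes in short steps, each a Python script; the robot and the scene stay as the last script left them, time stands still between calls to the robot, and variables do not carry over. Pictures are saved under pics/ and viewed, about 12 in all and at most 16, crops included, and the job is handed in when it is done.

```bash
ls; mkdir -p pics
python3 - <<'E'
from workcell import *
import cv2,numpy as np
for n in ["scene","side"]:
    s=snapshot(n); cv2.imwrite(f"pics/{n}0.png",s["image"][:,:,::-1]); np.savez(f"pics/{n}0.npz",**s)
    print(n,s["K"].tolist(),np.round(s["view"],3).tolist(),(s["depth"]>0).mean())
o=get_obs();print(o)
E
```

```text
pics
scene [[409.41625696246354, 0.0, 279.13282642453345], [0.0, 409.41625696246354, 214.2867857016298], [0.0, 0.0, 1.0]] [[0.671, 0.741, -0.003, -367.909], [0.425, -0.388, -0.818, -151.888], [-0.607, 0.548, -0.575, 1091.511], [0.0, 0.0, 0.0, 1.0]] 0.9881207482993197
side [[406.13915401827546, 0.0, 283.67326360957475], [0.0, 406.13915401827546, 202.30649493270244], [0.0, 0.0, 1.0]] [[0.702, -0.713, 0.009, -309.515], [-0.532, -0.531, -0.66, 337.142], [0.475, 0.458, -0.752, 858.604], [0.0, 0.0, 0.0, 1.0]] 0.9961054421768708
{'time_s': 0.1, 'joints': array([ 1.10150524e+00,  4.94119523e-01,  1.34605570e+00, -1.89250579e-05,
        1.30251582e+00, -9.54916677e-02]), 'joint_velocities': array([ 2.81057200e-04, -1.45680801e-03, -4.45357982e-04, -5.52917634e-04,
       -7.94176570e-05, -3.87923441e-04]), 'joint_efforts': array([ 2.96958360e-04, -8.83587885e+01, -3.84575593e+01, -2.14236125e-04,
        5.39118948e-03,  6.88758541e-05]), 'eef_pos': array([228.0785139 , 581.56423592, 241.76539208]), 'eef_rot': array([-1.44273728e-04,  1.85810998e-01,  9.82585351e-01, -5.29985004e-04]), 'ft_force': array([-0.29477777,  0.38600697,  0.98490671]), 'torque': array([-0.01048296,  0.05100898, -0.0345818 ]), 'finger_gap': 0.9986385715211216}
```

View pics/scene0.png

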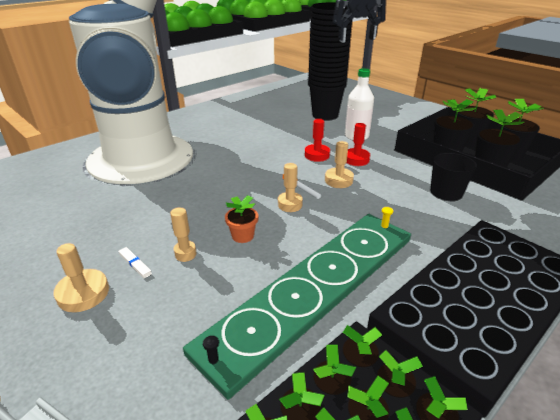

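View pics/side0.png

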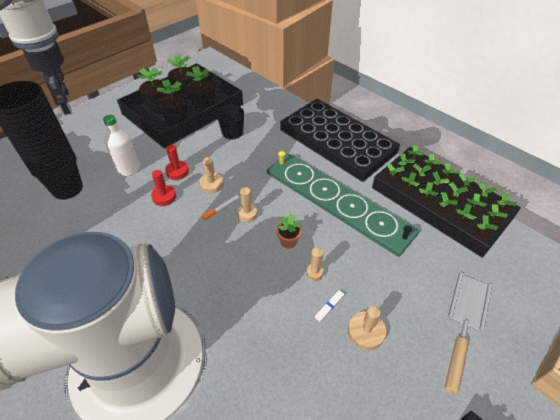

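The scene view shows four beech tampers at about (80,275), (183,235), (291,190) and (341,165). Two red look-alikes are at (317,140) and (358,145), and the seedling is at (242,218). The board has the yellow peg at (387,215) and the black peg at (211,348). Next I'll measure them by back-projecting both views.

```bash
cat > vis.py <<'E'
import numpy as np, cv2
def cloud(s):
    d=s["depth"]; v,u=np.indices(d.shape); K=s["K"]
    c=np.stack([(u-K[0,2])/K[0,0]*d,(v-K[1,2])/K[1,1]*d,d],-1)
    V=s["view"]; return (c-V[:3,3])@V[:3,:3]          # world
def hsv(s): return cv2.cvtColor(np.ascontiguousarray(s["image"]),cv2.COLOR_RGB2HSV)
def blobs(m,amin):
    n,l,st,c=cv2.connectedComponentsWithStats(m.astype(np.uint8))
    return [(l==i,c[i]) for i in range(1,n) if st[i,4]>=amin]
def fitc(p):
    p=np.asarray(p,float);A=np.c_[2*p,np.ones(len(p))];x=np.linalg.lstsq(A,(p**2).sum(1),rcond=None)[0]
    return x[:2],np.sqrt(x[2]+x[:2]@x[:2])
def plane(s,uv,z):
    K,V=s["K"],s["view"]; uv=np.atleast_2d(uv); R=V[:3,:3]; o=-R.T@V[:3,3]
    d=np.c_[(uv[:,0]-K[0,2])/K[0,0],(uv[:,1]-K[1,2])/K[1,1],np.ones(len(uv))]@R
    return (o+d*((z-o[2])/d[:,2])[:,None])[:,:2]
E
python3 - <<'E'
from vis import *
for n in ["scene","side"]:
    s=np.load(f"pics/{n}0.npz"); w=cloud(s); h=hsv(s); z=w[...,2]; H,S,V=[h[...,i].astype(int) for i in range(3)]
    r=np.hypot(w[...,0],w[...,1]); ok=(r>300)&(r<950)&(s["depth"]>0)
    print("==",n)
    wood=(H>8)&(H<25)&(S>60)&(V>90)&ok&(z>5)&(z<110)
    for m,c in blobs(wood,60):
        top=w[m&(z>96)&(z<106)][:,:2]; dk=w[m&(z>17)&(z<24)][:,:2]
        print("wood",c.round(),m.sum(),"zmax",z[m].max().round(), "top",len(top),*( (np.round(cv2.minEnclosingCircle(top.astype(np.float32))[0],1),round(cv2.minEnclosingCircle(top.astype(np.float32))[1],1)) if len(top)>3 else ()),
          "disc",len(dk),*( (np.round(cv2.minEnclosingCircle(dk.astype(np.float32))[0],1),round(cv2.minEnclosingCircle(dk.astype(np.float32))[1],1)) if len(dk)>3 else ()))
    green=((H>60)&(H<95)&(S>80)&(abs(z-20)<8)&ok)
    b=max(blobs(green,500),key=lambda t:t[0].sum())[0].astype(np.uint8)
    hull=np.zeros_like(b); cn=cv2.findContours(b,0,1)[0]; cv2.fillPoly(hull,[cv2.convexHull(np.vstack(cn))],1)
    print("green z",np.median(z[b>0]))
    for m,c in blobs((S<70)&(V>140)&(hull>0),4):
        p=plane(s,np.argwhere(m)[:,::-1],20); 
        if m.sum()>60: print("ring",c.round(),m.sum(),*[np.round(q,1) for q in fitc(p)])
        else: print("dot",c.round(1),m.sum(),p.mean(0).round(1))
    for nm,m in [("yellow",(H>22)&(H<35)&(S>150)&(V>120)),("red",((H<6)|(H>174))&(S>170)&(V>80))]:
        for q,c in blobs(m&ok&(z>5),25): print(nm,c.round(),q.sum(),np.median(w[q],0).round())
E
```

```text
== scene
wood [43. 84.] 2367 zmax 110.0 top 225 [-710.3  -18.5] 143.8 disc 162 [-760.5  -13.8] 188.7
wood [340. 168.] 747 zmax 101.0 top 61 [438.2 292.9] 14.4 disc 271 [439.1 293.1] 34.7
wood [290. 189.] 736 zmax 101.0 top 75 [436.5 133.2] 13.5 disc 212 [436.6 133.9] 27.3
wood [182. 235.] 837 zmax 101.0 top 122 [ 423.5 -124.7] 15.0 disc 165 [ 424.1 -123.6] 19.9
wood [242. 228.] 485 zmax 50.0 top 0 disc 51 [463.3 -18.2] 20.2
wood [ 78. 282.] 2250 zmax 101.0 top 176 [ 394.7 -303.2] 13.9 disc 1186 [ 393.8 -303.8] 42.4
green z 19.34992053581653
ring [364. 243.] 297 [637.8 132.3] 41.3
dot [364.  241.5] 26 [637.6 133.1]
ring [332. 268.] 349 [643.5  37.4] 41.2
dot [332.1 266.3] 33 [643.1  37.9]
ring [295. 298.] 430 [649.4 -57.7] 41.1
dot [294.9 295.5] 43 [649.1 -57.4]
ring [251. 333.] 534 [ 655.1 -152.7] 41.1
dot [251.  329.9] 53 [ 655.  -152.3]
yellow [386. 216.] 170 [637. 196.  49.]
red [317. 143.] 570 [318. 342.  21.]
red [358. 147.] 558 [405. 400.  23.]
== side
wood [210. 178.] 519 zmax 103.0 top 56 [433.4 291.3] 13.8 disc 237 [435.7 293.4] 35.2
wood [246. 206.] 444 zmax 104.0 top 71 [4
[... 166 characters left out ...]
 disc 116 [ 420.8 -124.4] 20.1
wood [367. 329.] 1215 zmax 105.0 top 138 [ 391.1 -304. ] 13.6 disc 778 [ 391.3 -303.4] 41.1
wood [550. 374.] 1070 zmax 95.0 top 0 disc 100 [ 608.  -635.8] 74.0
wood [456. 366.] 742 zmax 33.0 top 0 disc 167 [ 464.5 -484.9] 63.1
green z 20.74524736864464
ring [299. 174.] 179 [639.9 132.5] 41.2
dot [298.8 173.2] 17 [639.8 132.6]
ring [324. 189.] 199 [645.8  37.4] 41.2
dot [324.5 188.5] 20 [646.5  37.6]
ring [352. 206.] 207 [651.6 -57.9] 41.3
dot [351.8 205.2] 19 [652.1 -57.5]
ring [381. 224.] 231 [ 657.5 -152.8] 41.4
dot [381.3 223.1] 24 [ 657.7 -153. ]
yellow [281. 157.] 52 [631. 196.  53.]
red [175. 165.] 444 [390. 399.  22.]
red [162. 190.] 504 [304. 341.  22.]
```

The disc radii read 42, 35, 27 and 20 mm, which matches the four tampers. Wooden 68 is at scene pixel (340,168), and the red ones at (317,143) and (358,147) are the look-alikes. Yellow sits beside the mark at (638,132). I'll confirm with one crop, then take a wrist view above tamper_68.

```bash
cat > rob.py <<'E'
from workcell import *
from vis import *
Q=[0,2**-.5,2**-.5,0]   # tool down, jaws along x
def wplane(s,uv,z):
    K,V=s["K"],s["view"]; uv=np.atleast_2d(uv).astype(float); R=V[:3,:3]; o=-R.T@V[:3,3]
    e=uv-[K[0,2],K[1,2]]; r=np.hypot(*e.T)+1e-9; th=r/K[0,0]
    d=np.c_[e/r[:,None]*np.sin(th)[:,None],np.cos(th)]@R
    return (o+d*((z-o[2])/d[:,2])[:,None])[:,:2]
def wproj(s,P):
    V=s["view"]; c=V[:3,:3]@P+V[:3,3]; th=np.arctan2(np.hypot(*c[:2]),c[2]); n=c[:2]/np.hypot(*c[:2])
    return s["K"][:2,2]+n*th*s["K"][0,0]
def shot(n,f):
    s=snapshot(n); np.savez(f"pics/{f}.npz",**s); cv2.imwrite(f"pics/{f}.png",s["image"][:,:,::-1]); return s
E
python3 - <<'E'
from rob import *
im=cv2.imread("pics/scene0.png")[110:220,255:395]; cv2.imwrite("pics/crop.png",cv2.resize(im,None,fx=4,fy=4,interpolation=2))
move_ptp([436,293,240],Q); s=shot("wrist","w68")
o=get_obs();print(o["time_s"],o["eef_pos"],o["joints"].round(2),s["K"][0],s["view"].round(2).tolist())
print(wproj(s,np.array([436,293,100.])),wproj(s,np.array([436,293,20.])))
E
```

```text
1.4833 [435.6743761  293.94912157 239.98144481] [0.48 0.36 1.59 0.   1.19 0.48] [325.1922621    0.         275.87714096] [[1.0, 0.0, -0.0, -436.15], [0.0, -0.96, 0.27, 248.44], [0.0, -0.27, -0.96, 455.12], [0.0, 0.0, 0.0, 1.0]]
[276.58266591 198.5372775 ] [276.46603433 180.49614123]
```

View pics/crop.png

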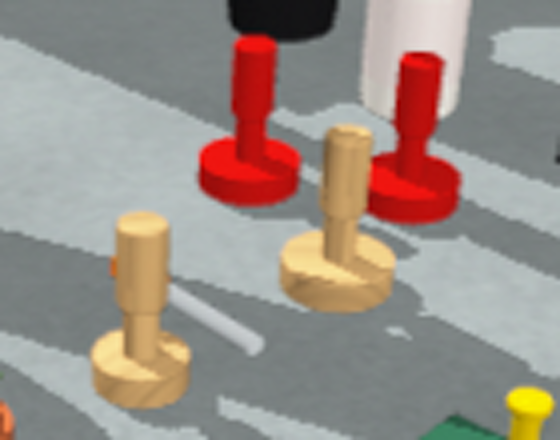

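View pics/w68.png

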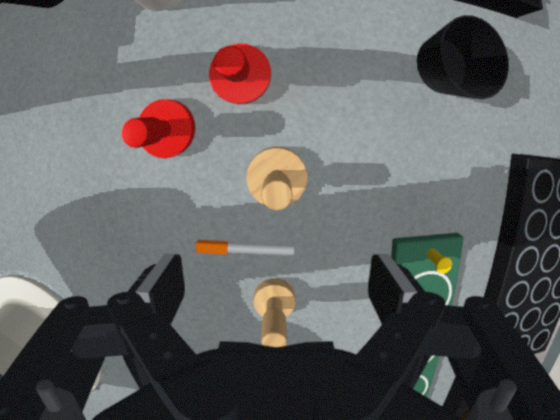

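The crop shows two wooden tampers, with the larger disc (68) at right and 54 at left, and both reds are clearly separate. The wrist view has disc 68 at (277,178), within about 2 px of the prediction. One wrist look at the board comes next, because the two cameras differ by about 2.5 mm in x there. I'll also compute the wrist fits.

Run:
```python
from rob import *
s=np.load("pics/w68.npz"); h=hsv(s).astype(int); H,S,V=h[...,0],h[...,1],h[...,2]
for m,c in blobs((H>8)&(H<25)&(S>60)&(V>90),150):
    cn=max(cv2.findContours(m.astype(np.uint8),0,1)[0],key=len)[:,0]
    p=wplane(s,cn,20); p=p[p[:,1]>c[1]*0-1e9]
    up=cn[:,1]<c[1]-2   # far half: disc rim
    print("wood",c.round(),m.sum(),*[np.round(q,1) for q in fitc(p[up])])
move_ptp([645,-60,300],Q); s=shot("wrist","wb"); h=hsv(s).astype(int); H,S,V=h[...,0],h[...,1],h[...,2]
g=((H>60)&(H<95)&(S>80)).astype(np.uint8); g=cv2.morphologyEx(g,cv2.MORPH_CLOSE,np.ones((9,9)))
for m,c in blobs((S<70)&(V>140)&(g>0),6):
    p=wplane(s,np.argwhere(m)[:,::-1],20)
    print("white",c.round(1),m.sum(),p.mean(0).round(1),*([np.round(q,1) for q in fitc(p)] if m.sum()>80 else []))
print(get_obs()["time_s"],get_obs()["eef_pos"])
```

```text
wood [276. 177.] 2944 [435.9 297.3] 32.7
wood [211. 247.] 472 [359.4 191.4] 32.7
wood [274. 310.] 2072 [433.4 144.2] 26.7
white [270.9  32. ] 743 [637.5 120.9] [637.7 133. ] 41.0
white [271.1  22.3] 92 [637.8 133.3] [637.8 133.3] 5.0
white [275.6  95.2] 1039 [643.6  38.1] [643.5  38.3] 41.0
white [275.4  94.9] 104 [643.4  38.1] [643.4  38.1] 5.1
white [279.4 168.3] 1004 [648.6 -55.6] [649.2 -56.7] 41.0
white [279.9 169.3] 97 [649.3 -56.8] [649.3 -56.8] 5.1
white [283.3 236.4] 848 [ 654.5 -148.9] [ 655.  -151.6] 41.0
white [283.6 238.8] 84 [ 654.9 -151.7] [ 654.9 -151.7] 5.2
3.0667 [644.74628183 -58.59363771 299.90618848]
```

View pics/wb.png

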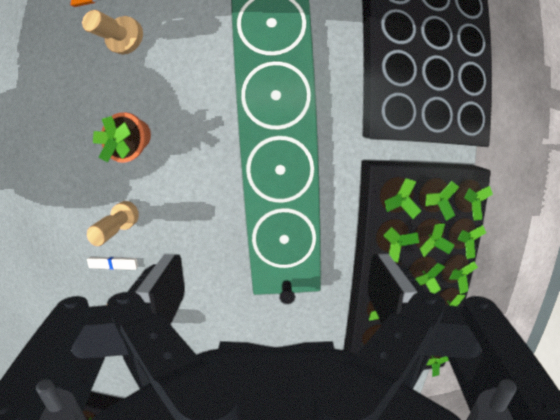

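The wrist board dots agree with the scene camera to within 1 mm, with d at (284,239) and a at (271,22), and the black peg at (287,292). I'll use averaged marks, starting with tamper_82 to the mark beside the black peg.

```bash
cat >> rob.py <<'E'
M={40:(638.4,133),54:(644.2,37.8),68:(650,-57.3),82:(655.8,-152.4)}
T={40:(422.3,-124.5),54:(434,133.3),68:(436.5,293),82:(392.5,-303.5)}
def pick(k):
    x,y=T[k]; move_gripper(1.0); move_ptp([x,y,210],Q); dwell(.2)
    servo_line([x,y,70],150); dwell(.2); move_gripper(0.0); dwell(.2)
    print(k,"gap",get_obs()["finger_gap"],get_obs()["eef_pos"].round(1)); servo_line([x,y,215],150)
def place(k):
    x,y=M[k]; servo_line([x,y,215],220); dwell(.3); servo_line([x,y,100],150); dwell(.3)
    c=servo_line([x,y,88.5],25,contact_N=6); dwell(.2); o=get_obs(); print("placed",c,o["eef_pos"].round(1),o["ft_force"].round(1))
    move_gripper(1.0); dwell(.1); servo_line([x,y,215],180); print("t",get_obs()["time_s"])
def check(f):
    s=shot("scene",f); w=cloud(s); h=hsv(s).astype(int); z=w[...,2]
    for (k,(x,y)) in M.items():
        near=np.hypot(w[...,0]-x,w[...,1]-y)<55
        t=w[near&(z>113)&(z<126)&(h[...,1]>60)][:,:2].astype(np.float32); d=w[near&(z>37)&(z<44)&(h[...,0]<28)&(h[...,1]>60)][:,:2].astype(np.float32)
        if len(t)>5 and len(d)>5:
            for n,p in(("top",t),("disc",d)):
                c,r=cv2.minEnclosingCircle(p); print(k,n,"err",np.round([c[0]-x,c[1]-y],1),"r",round(r,1))
E
python3 - <<'E'
from rob import *
pick(82); place(82); check("p82")
E
```

```text
82 gap 0.3134582144950977 [ 392.6 -303.6   70.1]
placed True [ 655.9 -152.4   90.1] [ 0.2 -0.1  6.8]
t 13.225
82 top err [ 2.  -0.2] r 13.8
82 disc err [2.  0.7] r 41.5
```

View pics/p82.png

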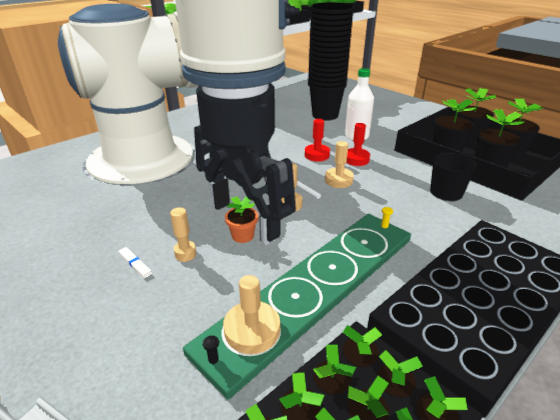

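Tamper_82 stands upright on the mark at scene pixel (251,318), beside the black peg, and the seedling is untouched. The +2 mm in x matches the scene camera's known depth bias for tampers. On to the other three.

Run:
```python
from rob import *
for k in (40,54,68): 
    pick(k); place(k)
servo_line([520,-57,300],200); move_ptp([400,-330,330],Q); dwell(.5)
check("fin"); s=shot("side","fins"); w=cloud(s); h=hsv(s).astype(int); z=w[...,2]
for k,(x,y) in M.items():
    m=(np.hypot(w[...,0]-x,w[...,1]-y)<55)&(z>113)&(z<128)
    if m.sum()>5: c,r=cv2.minEnclosingCircle(w[m][:,:2].astype(np.float32)); print("side",k,np.round([c[0]-x,c[1]-y],1),round(r,1))
```

```text
40 gap 0.31789302724463325 [ 422.4 -124.5   70.2]
placed True [638.5 133.   90.2] [-0.4 -0.2  7. ]
t 23.15
54 gap 0.309807769305512 [434.  133.3  70.2]
placed True [644.2  37.8  90.2] [-1.4  0.2  8. ]
t 32.45
68 gap 0.31570752404482366 [436.5 293.   70.2]
placed True [650.  -57.3  90.2] [0.4 0.1 8.3]
t 42.9833
40 top err [ 1.4 -0.3] r 14.0
40 disc err [ 1.5 -0.9] r 19.6
54 top err [0.8 1.2] r 14.0
54 disc err [0.6 1.6] r 27.4
68 top err [0.9 0.1] r 13.9
68 disc err [1.  1.1] r 34.1
82 top err [ 2.4 -0.5] r 14.2
82 disc err [1.4 0.5] r 41.4
side 40 [-0.2 -0.1] 15.9
side 54 [-2.2  1.3] 14.4
side 68 [-1.   0.2] 15.0
side 82 [-2.5  0.2] 14.4
```

View pics/fin.png

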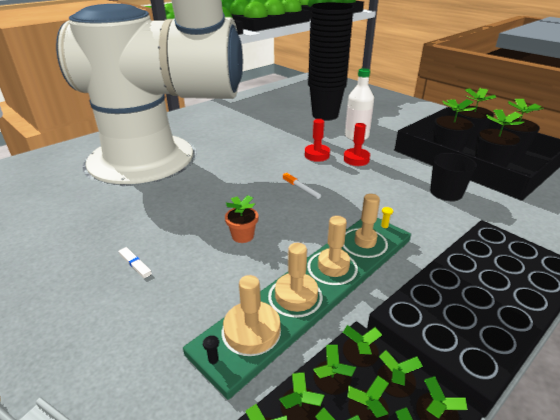

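View pics/fins.png

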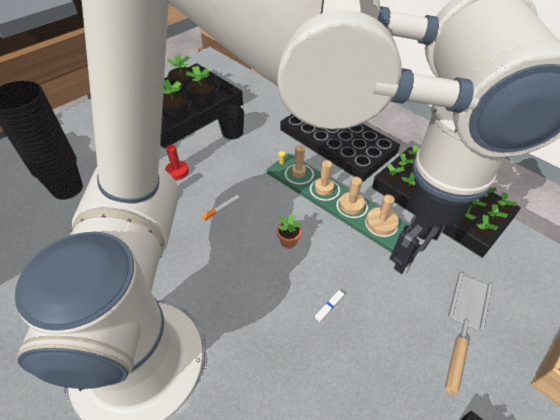

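All four stand upright in order: 40 at (367,235) by the yellow peg, then 54 at (335,262), 68 at (297,292) and 82 at (251,325) by the black peg. The seedling is still at (242,218), and the gripper is clear.

```bash
python3 -c "
from workcell import *
hand_in()"
```

```text
the job is handed in; nothing more can be done
```

All four tampers are back on the board, upright and in order from the yellow peg to the black peg: 40, 54, 68, 82. The job is handed in, with the robot clock at about 43 s when the last tamper was placed.

- **Centring:** averaged over the two fixed cameras, each tamper is within about 1.5 mm of its mark. The cameras disagreed in x: the scene camera read +0.6 to +2.4 mm and the side camera −0.2 to −2.5 mm. That is about the stated calibration error, and I made no correction for it.
- **Contact:** each tamper was set down with about 7–8 N at the wrist, well under the limit.
- **Seedling and look-alikes:** the seedling and both red look-alikes appear at the same place in the first and last scene pictures. I judged that by eye and did not measure it.

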